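# Pull test of a bar attachment with a spring gauge

### The job

Turn the swivel table of the test stand until the model with the cross bar faces the opening in the clear guard. Then take the hand-held spring gauge, hook it behind the bar and pull straight out through the opening until the gauge's pointer stands on the broad 30 mm mark; keep it there for a good second without over-pulling. Ease the gauge back so the rod does not snap in, unhook it and lay it upright on its grey mat again, leaving the bar model facing the opening and the other things on the bench undisturbed.

Things in the scene. Friction and masses are not known exactly. Their poses are not given: they have to be found in the camera images.
- stand: Fixed test stand: white 230 x 230 x 30 mm base, clear upright guard ring (radius 105 mm, top 100 mm above the bench), swivel table inside. Origin: centre of its underside, on the swivel axis, z up. Its own -x axis points out through the guard's only opening, 79 mm clear between two steel posts (top 105 mm above the bench), open at the top.
- opening (a point): Middle of the guard's opening, 105 mm from the swivel axis, 75 mm above the bench.
- turntable (a joint): Angle (rad) of the swivel table, an aluminium disc of radius 88 mm, top 45 mm above the bench; 0 = the cross-bar model faces the opening, positive = turned anticlockwise seen from above. Starts between 0.6 and 1.4. Turns stiffly (0.15 N m) and stays where left. The other two models on it (brass stump, plaster block) are not used.
- turn_grip (a point): Centre of the black grip bar on the swivel axis, for turning the table: 60 mm long, 16 mm wide, 30 mm high, centre 135 mm above the bench, on a spindle of radius 12 mm. The axes turn with the table; the bar's length lies along y (square to the direction of the cross-bar model).
- bar_model: Cross-bar model on the swivel table, 60 mm from the axis: plaster foot 18 x 56 x 8 mm and two brass posts carrying a level steel bar. It has up to 10 mm of radial play in its shoe (friction about 1.2 N, start unknown), so it gives outward before it holds firm. Origin: centre of the foot's underside.
- bar (a point): Middle of the level steel bar, 6 mm thick, 75 mm above the bench (30 mm above the disc), lying across the radius, with 32 mm clear between its two posts (12 mm thick). Between the bar and the central spindle there are about 45 mm of free room.
- gauge: Loose hand-held spring gauge, 195 mm long, 0.23 kg, starting upright on the mat. Origin on its underside, +x towards the hook, z up. Black handle: x -60 to 0 mm, 30 mm wide (y), 40 mm high; end plate to x -66, 38 wide, 44 high; aluminium scale block x 0 to 50, 38 wide, 36 high, with a dark pointer and lines on top every 10 mm, the broad one at 30 mm.
- gauge_grip (a point): Where to hold the gauge: middle of the handle, at x = -30 mm, 22 mm above its underside; axes as the gauge's.
- gauge_hook (a point): Lower end of the gauge's downward prong, on its centre line (gauge x = 125 mm, 4 mm above the underside at rest); moves with the rod. The steel rod, 8 mm thick, lies 31 mm above the gauge's underside and sticks out to x = 129 mm; the prong, 8 mm thick, hangs from its end.
- gauge_rod (a joint): How far the rod is drawn out of the gauge (m), which is what the pointer shows: 0 home, 0.030 = broad mark, scale ends at 0.040, hard stop at 0.045. The spring draws it in with 1.5 N at home plus 0.25 N per mm, about 9 N at the broad mark.
- rest: Fixed grey mat, 210 x 80 x 3 mm, the gauge's place. Origin: centre of its underside; its length lies along its x. The gauge starts with its origin about 30 mm from the mat's centre towards the mat's -x end, its hook towards the mat's +x end.
- cast: Bystander: plaster jaw cast, 64 x 70 x 35 mm.
- bur_block: Bystander: wooden bur block, 90 x 36 x 30 mm, burs to 58 mm high.
- jar: Bystander: jar, 64 mm across, 70 mm high.
- brush: Bystander: brush, 160 mm long, lying.
- bowl: Bystander: rubber mixing bowl, 100 mm across, 45 mm high.
- handpiece: Bystander: black handpiece, 130 mm long, 26 mm thick, lying on its foot.
Mind the look-alikes: they are no part of the job. Several things look just like the rest: the one meant starts farthest from the robot's base.

How it is judged:
On the way, in this order (a step that is already met when the one before it is completed fails the run):
1. the cross-bar model is turned to face the opening (within 0.12 rad) (value of joint turntable between -0.12 and 0.12 rad), for 0.2 s.
2. the gauge pulls on the bar with its pointer within 3 mm of the 30 mm mark for 0.8 s, bar model facing the opening (value of joint gauge_rod between 0.027 and 0.033 m and value of joint turntable between -0.2 and 0.2 rad and contact force between gauge and bar_model above 4 N), for 0.8 s.
At the end, for the whole second after the job is handed in: The gauge lies upright, still and released lengthwise on its mat (its origin within 65 mm along and 30 mm across of the mat's centre, within 0.3 rad, either way round), its rod home within 3 mm, and the cross-bar model still faces the opening within 0.2 rad (value of joint turntable between -0.2 and 0.2 rad and value of joint gauge_rod below 0.003 m and x of gauge in the frame of rest between -0.065 and 0.065 m and y of gauge in the frame of rest between -0.03 and 0.03 m and z of gauge in the frame of rest below 0.007 m and angle between gauge's own z axis and vertical below 0.08 rad and angle between the x axis of gauge and the x axis of rest, either way round below 0.3 rad and linear speed of gauge below 0.02 m/s); the robot touches nothing.
It fails at once if the gauge is pulled past the end of its scale (40 mm) (value of joint gauge_rod above 0.04 m).
It fails at once if the rod snaps back (faster than 0.25 m/s) (velocity of joint gauge_rod below -0.25 m/s).
It fails at once if a bystander is shifted by more than 25 mm (distance of any of cast, bur_block, jar, brush, bowl, handpiece from where it was at the start of the episode above 0.025 m).
It also fails if it takes over 67 s, if anything falls off the work surface, if the arm or the gripper's body presses on something with over 40 N, if the wrist force passes 120 N, or if a joint passes its speed limit or range.

### The arm

A 6-joint arm with a two-finger parallel gripper is mounted at the origin on the work surface. World frame = base frame: x ahead of the robot, y to its left, z up, the work surface at z = 0. Lengths are in m, angles in rad, forces in N, time in s.
With the tool pointing down it reaches from about 0.25 to 0.725 m from the base axis. Payload 4 kg.
Tool frame: the origin (TCP) lies on the centre line of the jaws, within the pads' length; the fingertips stand 25 mm ahead of it and the grasp point (between the pads) lies 6 mm ahead of it; z points along the fingers, x is the direction in which the jaws open and shut, and the axes are right-handed (so a half turn about z gives the same grasp; the last joint's range is limited). The gripper opens to 85 mm and grips with 20 to 120 N. Pads are 22 mm wide; open, the fingers measure 114 mm over their backs; the gripper's body (76 mm by 85 mm) begins 54 mm behind the grasp point. The pads swing forward as they close: fully open they stand 13 mm farther back than shut.
Start: joints at [0, 0.241, 0.005, 1.335, 0, 1.571], TCP at [0.5, -0, 0.256] pointing down, gripper open.
Joint ranges: [-2.72, 2.72], [-1.05, 1.87], [-1.09, 1.28], [-1.99, 2.15], [-1.42, 1.44], [-3.14, 3.14]. Speed limits (rad/s): [2.79, 2.79, 3.14, 3.14, 3.14, 3.14].

### API

Orientations are given as a unit quaternion [x, y, z, w].
In Python, from workcell import bot, imaging, order gives the robot as it stands.
- The arm moves only by the tool carry_out, never from a script. Its argument "moves" is a list of rows, each a list of 5 numbers: the shift along the tool's x, y, z scaled (see below), then the turn about the tool's z scaled (see below), then the opening, from -1 (shut) to 1 (fully open). In form: [[tx, ty, tz, roll, hand], ...]. A call has 1 to 20 rows; each row is the pose to reach, as a shift and turn from the pose commanded when the call began, along the tool's axes at that moment; what a row does not reach only later rows make up. The controller multiplies each number of a shift by 0.1 m and each number of a turn by 90 degrees. A row lasts 1/10 s, in which the tool goes at most 50 mm and 8.59 degrees, less where a joint would pass 70% of its speed; a pose out of reach is approached as far as the arm can. A call with a number of a shift or a turn outside -1 to 1 is refused whole. A call with a gripper value outside its range is refused whole. The fingers move at their own pace and stop on an object; the grip force is fixed at half the most. Time passes only in rows, so rows that repeat a pose let the fingers close. It gives the time, the measured TCP pose, the force and the opening at its end, in the units of the state.
- bot.get_obs(): the state, without advancing time (a new reading comes with each control period).
- imaging.camera(name): name is "scene" or "side" or "wrist"; returns the picture (420x560x3 uint8, red, green, blue); there is no depth.
- imaging.camera_model(name): a dict with "fovy" (degrees; the focal length in pixels is half the picture's height over the tangent of half this angle, whatever the lens; pixels are square), "cx", "cy" (the principal point, pixels), "eye" and "rotation" of the camera in the world. Camera axes: x right, y up, looking along -z (the intrinsics and any distortion apply to the point x, -y, -z); pixel columns grow to the right and rows downward; lengths in m; the calibration is good to about 2 mm. A picture is of the moment at which its call begins: read the wrist's pose just before it. camera_model takes no time and is no camera call; for the wrist camera it gives the pose at the moment of the call.
- order.job_done(): hands the job in, once; it reports no verdict.
The state is a dict: "clock": time; "joint_pos": joint angles; "joint_vel": joint speeds; "tau": joint torques, N m; "eef_pos": TCP position; "tool_rot": TCP orientation; "ft_force": force on the tool from outside, world axes, zero at the start; "ft_torque": the same for the moment, N m; "grip_width": finger opening in m.
Only numpy, scipy, OpenCV 4.12 (cv2) and the standard library are available. Lean on these libraries where they do the work, as an engineer would, in place of code of your own. Each camera call takes 0.05 s, during which the arm holds its last target.

## Working session

There is one attempt and no reset: what is moved stays moved. The work goes in short steps, Python scripts to look and compute and a tool call to move; the robot and the scene stay as the last step left them, time stands still between calls to the robot, and variables do not carry over. Pictures are saved under pics/ and viewed, and the job is handed in when it is done.

Besides the shell and the picture viewer there is one more tool, called as a command line: name --pt "numbers of a row" for each row, then --argument value for the rest. carry_out: Moves the arm, as the interface text tells. Its arguments: {"type":"object","properties":{"moves":{"type":"array","items":{"type":"array","items":{"type":"number","minimum":-1,"maximum":1}}}},"required":["moves"]}

```bash
mkdir -p pics; python3 - <<'E'
from workcell import bot, imaging, order
import cv2
print(bot.get_obs())
for n in ("scene","side","wrist"):
    m=imaging.camera_model(n); print(n,m)
    cv2.imwrite(f"pics/{n}0.png",imaging.camera(n)[:,:,::-1])
E
```

```text
{'clock': 0.0, 'joint_pos': array([-2.75499454e-05,  2.41408858e-01,  3.71000723e-03,  1.33521597e+00,
       -2.14128107e-05,  1.57082193e+00]), 'joint_vel': array([-6.51631238e-05, -1.21629082e-03, -2.54418423e-03,  5.40542072e-04,
       -6.51899380e-04, -1.36503627e-03]), 'tau': array([ 5.50268451e-04, -3.72315860e+01,  2.52406776e+01,  1.67737965e-02,
        2.29149265e-05,  1.14679995e-05]), 'eef_pos': array([ 4.99407135e-01, -1.97221071e-05,  2.55409551e-01]), 'tool_rot': array([ 9.99999439e-01, -2.65629423e-05, -1.05924567e-03,  1.07053659e-05]), 'ft_force': array([-0.69770624,  0.46423127, -0.06127447]), 'ft_torque': array([-0.01729788,  0.00225878,  0.03092861]), 'grip_width': 0.08552070606854531}
scene {'fovy': 53.3617188461994, 'cx': 272.2345766254513, 'cy': 212.8648111549525, 'eye': array([ 1.13980502, -0.28127772,  0.91292997]), 'rotation': array([0.30993869, 0.17832102, 0.48232502, 0.79968882])}
side {'fovy': 55.211467305322785, 'cx': 276.74659435076495, 'cy': 218.25504748017187, 'eye': array([0.42207712, 0.98697502, 0.84139868]), 'rotation': array([-0.0156151 ,  0.43134393,  0.90191119, -0.01596221])}
wrist {'fovy': 70.86164229567078, 'cx': 277.54555733685015, 'cy': 212.96311795967466, 'eye': array([0.49967236, 0.0738943 , 0.37250074]), 'rotation': array([-1.45552310e-01, -9.50831098e-05,  3.19461186e-04,  9.89350501e-01])}
```

View pics/scene0.png

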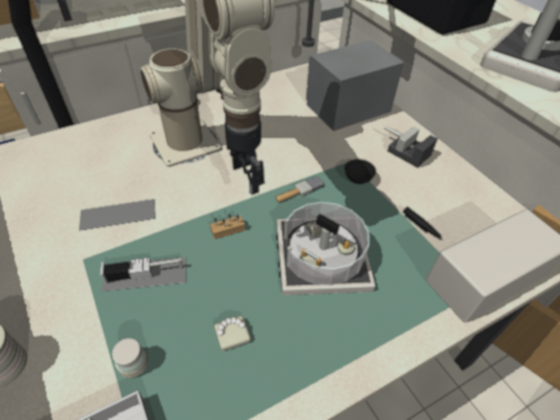

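View pics/side0.png

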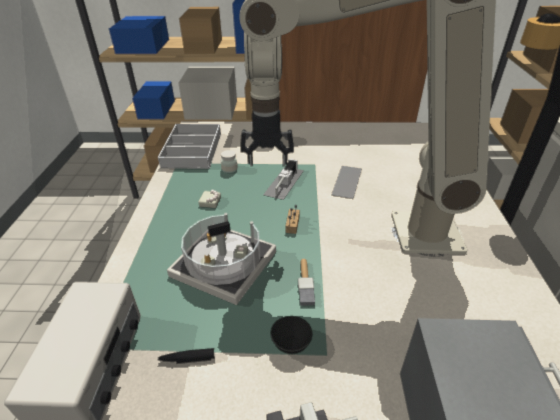

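View pics/wrist0.png

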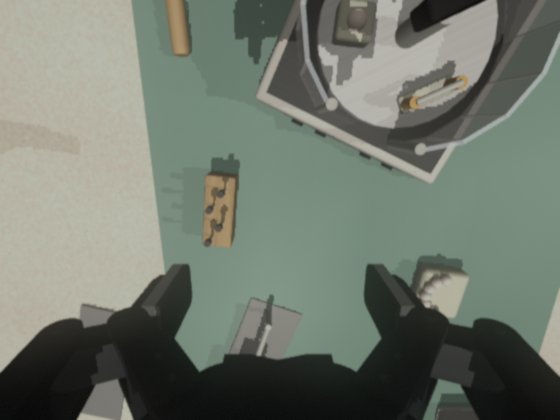

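```bash
cat > h.py <<'E'
from workcell import bot, imaging, order
import cv2, numpy as np
from scipy.spatial.transform import Rotation as R
def f(m): return 210/np.tan(np.radians(m["fovy"])/2)
def ray(m,u,v):
    d=np.array([(u-m["cx"])/f(m),-(v-m["cy"])/f(m),-1.]); return R.from_quat(m["rotation"]).apply(d)
def onz(m,u,v,z):
    d=ray(m,u,v); e=np.array(m["eye"]); return e+d*(z-e[2])/d[2]
def proj(m,p):
    q=R.from_quat(m["rotation"]).inv().apply(np.array(p)-m["eye"]); return (m["cx"]-f(m)*q[...,0]/q[...,2], m["cy"]+f(m)*q[...,1]/q[...,2])
def crop(src,dst,x,y,w,h,s):
    im=cv2.imread(src)[y:y+h,x:x+w]; cv2.imwrite(dst,cv2.resize(im,None,fx=s,fy=s,interpolation=cv2.INTER_CUBIC))
E
python3 - <<'E'
from h import *
print([k for k in imaging.camera_model("wrist")])
crop("pics/scene0.png","pics/c1.png",260,190,130,110,6)
crop("pics/wrist0.png","pics/c2.png",240,0,320,200,2.5)
crop("pics/side0.png","pics/c3.png",160,200,130,100,6)
crop("pics/scene0.png","pics/c4.png",70,190,140,110,5)
m=imaging.camera_model("wrist"); s=imaging.camera_model("scene"); d=imaging.camera_model("side")
print("posts z.105 wrist",onz(m,333,104,.105),onz(m,420,150,.105))
print("base corners wrist z.03",onz(m,258,97,.03),onz(m,433,182,.03))
print("base corners scene z.03",onz(s,285,290,.03),onz(s,372,291,.03))
E
```

```text
['fovy', 'cx', 'cy', 'eye', 'rotation']
posts z.105 wrist [0.54706743 0.09040603 0.105     ] [0.62659752 0.05198706 0.105     ]
base corners wrist z.03 [0.47863965 0.10210978 0.03      ] [0.68259163 0.00895491 0.03      ]
base corners scene z.03 [0.68383039 0.01136019 0.03      ] [0.7847944 0.1981933 0.03     ]
```

View pics/c1.png

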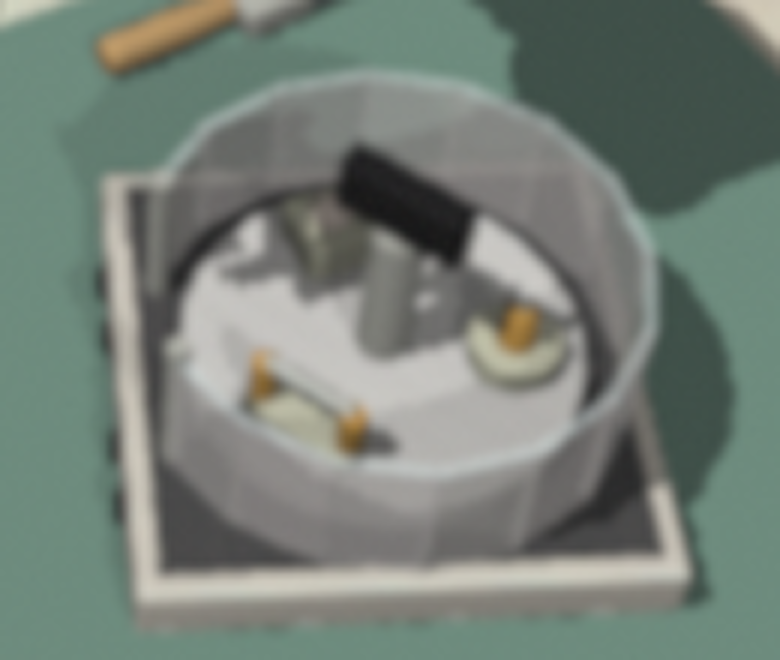

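View pics/c2.png

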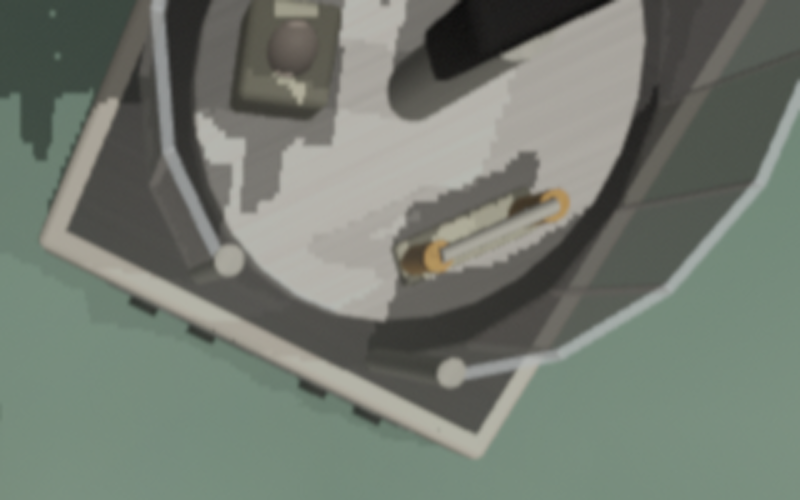

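View pics/c3.png

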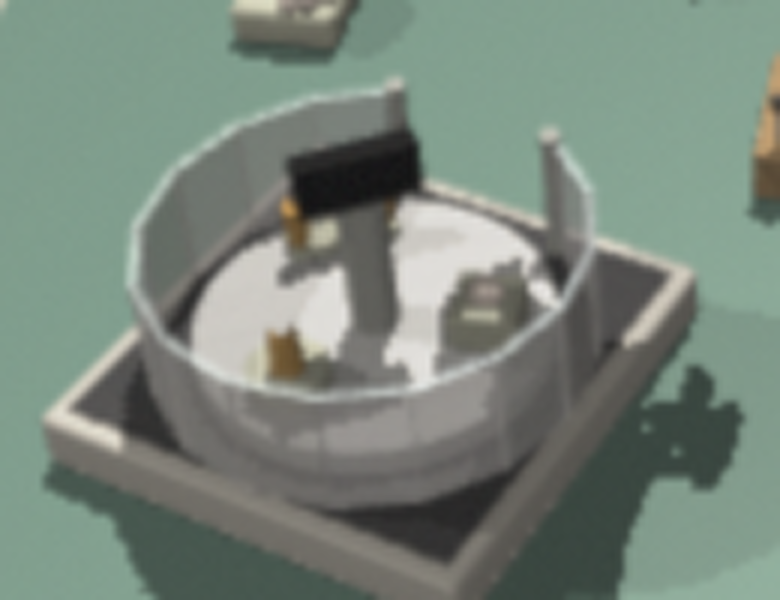

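View pics/c4.png

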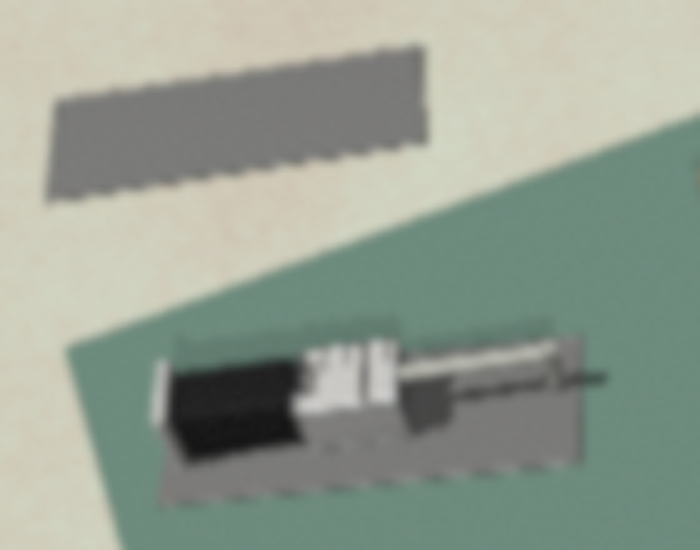

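```bash
cat > fit.py <<'E'
from h import *
from scipy.optimize import least_squares
import json,sys
m=imaging.camera_model("wrist"); s=imaging.camera_model("scene"); d=imaging.camera_model("side")
a=.115
O=[(s,(-a,-a,.03),(283.3,290)),(s,(a,-a,.03),(375,286)),(s,(-a,a,.03),(277,219.7)),
(d,(a,-a,.03),(167.5,270)),(d,(-a,a,.03),(275.3,245.8)),(d,(a,a,.03),(236.7,298.3)),
(m,(-a,a,.03),(256.8,96.8)),(m,(-a,-a,.03),(431.2,183.2))]
def w(p,q): 
    c,n=np.cos(p[2]),np.sin(p[2]); return np.array([p[0]+c*q[0]-n*q[1],p[1]+n*q[0]+c*q[1],q[2]])
r=lambda p: np.array([np.array(proj(c,w(p,q)))-u for c,q,u in O]).ravel()
S=least_squares(r,[.63,.17,1.13],loss="soft_l1")
print(S.x,r(S.x).reshape(-1,2).round(1).tolist())
for c,u in ((m,(332,104)),(m,(420.8,149.2)),(d,(225.3,214.2)),(d,(251.5,222.5))):
    P=onz(c,*u,.105); v=P[:2]-S.x[:2]; co,si=np.cos(S.x[2]),np.sin(S.x[2]); print("post in stand",[v@[co,si],v@[-si,co]])
# bar
b=[onz(m,240+x/2.5,y/2.5,.078)[:2] for x,y in((437,257),(557,205))]
v=(b[0]+b[1])/2-S.x[:2]; e=b[1]-b[0]
print("bar",b,"dist",np.hypot(*v),"ang",np.arctan2(v[1],v[0])-(S.x[2]-np.pi),"len",np.hypot(*e),"barang",np.arctan2(e[1],e[0])-(S.x[2]-np.pi/2))
# gauge from scene
C=lambda x,y,z:onz(s,70+x/5,190+y/5,z)
print("mat",C(160,505,.003),C(580,462,.003),C(583,340,.003))
print("rodend",C(555,347,.038),"endplate top",C(157,365,.047),"block front top far/near",C(392,345,.039),C(405,393,.039))
for n,u in (("bur",(219,210)),("cast",(440,290))): print(n,onz(m,*u,.03))
E
python3 fit.py
```

```text
[0.62511645 0.15958422 1.1434911 ] [[-0.1, 0.1], [1.2, -0.3], [-0.4, -0.7], [-1.9, -0.6], [0.9, -2.1], [-0.8, -0.5], [-4.2, -0.3], [1.2, 0.2]]
post in stand [np.float64(-0.09565688666493305), np.float64(0.04313788918006456)]
post in stand [np.float64(-0.09641880607682192), np.float64(-0.046207627709472385)]
post in stand [np.float64(-0.09177165763113386), np.float64(-0.04147561026340241)]
post in stand [np.float64(-0.09207247725169514), np.float64(0.04785449860738947)]
bar [array([0.62845981, 0.0931813 ]), array([0.67019895, 0.11117176])] dist 0.06230497483770059 ang 0.826438203109503 len 0.04545120370242307 barang 0.8342649820314071
mat [ 0.46101687 -0.38493662  0.003     ] [ 0.53394461 -0.19149247  0.003     ] [ 0.46298664 -0.16359168  0.003     ]
rodend [ 0.48657295 -0.18225954  0.038     ] endplate top [ 0.41213306 -0.36261148  0.047     ] block front top far/near [ 0.4479214  -0.25521893  0.039     ] [ 0.47943071 -0.25818094  0.039     ]
bur [ 0.42916583 -0.02544592  0.03      ]
cast [ 0.71372086 -0.13486853  0.03      ]
```

carry_out --pt "0.5 -0.5 0 0.1 1" --pt "0.9 -0.9 0 0.2 1" --pt "0.9 -0.9 0 0.2 1"

```text
clock: 0.45
eef_pos: [0.5917, 0.0922, 0.2555]
tool_rot: [0.988, -0.157, 0.0, -0.0]
ft_force: [-0.3, -0.3, 0.6]
grip_width: 0.0854
```

```bash
python3 -c "
from h import *
o=bot.get_obs();print(o['joint_pos'],o['eef_pos'],o['clock'],R.from_quat(o['tool_rot']).as_matrix()[:,0])"
```

```text
[1.54338756e-01 4.41113458e-01 2.89087767e-01 1.41844236e+00
 6.29787849e-04 2.04078440e+00] [0.59168968 0.09223023 0.25551365] 0.45 [ 9.50595042e-01 -3.10433674e-01  7.46735617e-06]
```

carry_out --pt "0.1 -0.4 0 -0.1 1" --pt "0.11 -0.745 0 -0.2 1" --pt "0.11 -0.745 0 -0.3 1" --pt "0.11 -0.745 0 -0.4 1" --pt "0.11 -0.745 0 -0.5 1" --pt "0.11 -0.745 0 -0.6 1" --pt "0.11 -0.745 0 -0.7 1" --pt "0.11 -0.745 0 -0.8 1" --pt "0.11 -0.745 0 -0.9 1" --pt "0.11 -0.745 0 -1 1" --pt "0.11 -0.745 0 -1 1"

```text
clock: 1.55
eef_pos: [0.6232, 0.1574, 0.2557]
tool_rot: [0.808, 0.59, -0.001, -0.0]
ft_force: [-0.2, -0.5, -0.4]
grip_width: 0.0853
```

carry_out --pt "0 0 0 -0.1 1" --pt "0 0 0 -0.2 1" --pt "0 0 0 -0.3 1" --pt "0 0 0 -0.4 1" --pt "0 0 0 -0.456 1" --pt "0 0 0 -0.456 1" --pt "0 0 0 -0.456 1"

```text
clock: 2.25
eef_pos: [0.6233, 0.1574, 0.2558]
tool_rot: [0.553, 0.833, -0.0, -0.0]
ft_force: [0.3, 0.0, -0.7]
grip_width: 0.0857
```

```bash
python3 - <<'E'
from h import *
m=imaging.camera_model("wrist");o=bot.get_obs();cv2.imwrite("pics/w1.png",imaging.camera("wrist")[:,:,::-1])
cv2.imwrite("pics/s1.png",imaging.camera("side")[:,:,::-1])
import pickle;pickle.dump(m,open("w1.pkl","wb"))
x=R.from_quat(o['tool_rot']).as_matrix()[:,0]
print(o['joint_pos'],o['eef_pos'],o['clock'],x,np.degrees(np.arctan2(x[1],x[0])))
crop("pics/s1.png","pics/s1c.png",160,190,140,110,5)
E
```

```text
[ 2.47388991e-01  5.38067553e-01  4.44607636e-01  1.47823440e+00
 -8.87443844e-06 -1.52296003e-01] [0.62332989 0.15742722 0.25583527] 2.25 [-3.89128131e-01  9.21183631e-01  1.27460038e-04] 112.90026024853736
```

View pics/w1.png

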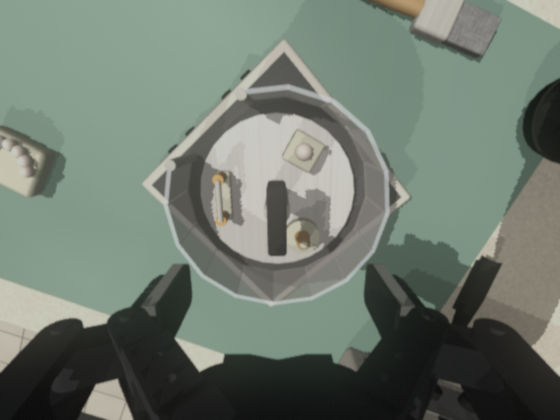

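View pics/s1c.png

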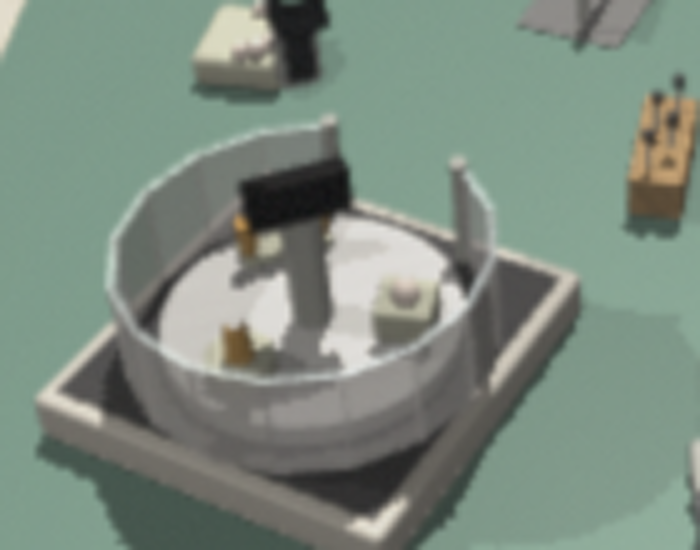

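```bash
crop=1 python3 - <<'E'
from h import *
import pickle;m=pickle.load(open("w1.pkl","rb"))
crop("pics/w1.png","pics/w1c.png",150,70,260,240,3)
c=onz(m,277,217,.142)[:2]; p1=onz(m,172,165,.105)[:2]; p2=onz(m,240,97,.105)[:2]
print("grip",c,onz(m,277,182,.15),onz(m,277,255,.12),"posts",p1,p2)
e=p2-p1; n=np.array([-e[1],e[0]])/np.hypot(*e); n=n if n[1]>0 else -n; print("ang",np.arctan2(n[1],n[0]),"axis",(p1+p2)/2+.0957*n)
E
```

```text
grip [0.62345364 0.15737722] [0.59522618 0.14546329 0.15      ] [0.66429075 0.17459525 0.12      ] posts [0.62587446 0.05529218] [0.54823328 0.09148257]
ang 1.1346151448416049 axis [0.62748533 0.16012714]
```

View pics/w1c.png

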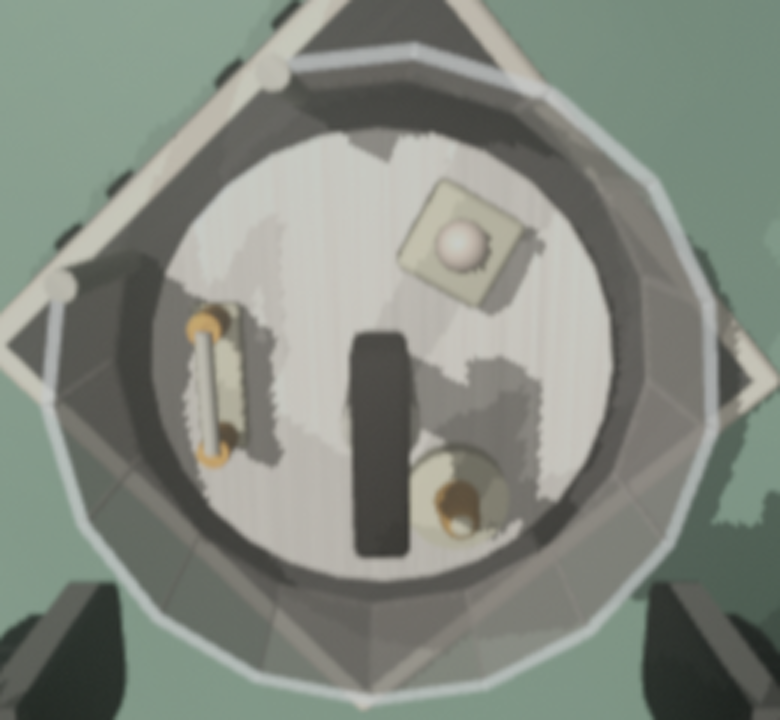

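carry_out --pt "0.01 0.02 0.4 0 1" --pt "0.01 0.02 0.8 0 1" --pt "0.01 0.02 1 0 1" --pt "0.01 0.02 1 0 1"

```text
clock: 2.75
eef_pos: [0.6222, 0.1585, 0.1519]
tool_rot: [0.552, 0.834, -0.003, -0.003]
ft_force: [-0.7, -0.2, 0.3]
grip_width: 0.0853
```

carry_out --pt "0 0 0.15 0 1" --pt "0 0 0.15 0 -1" --pt "0 0 0.15 0 -1" --pt "0 0 0.15 0 -1" --pt "0 0 0.15 0 -1" --pt "0 0 0.15 0 -1" --pt "0 0 0.15 0 -1" --pt "0 0 0.15 0 -1"

```text
clock: 3.55
eef_pos: [0.6262, 0.1579, 0.1432]
tool_rot: [0.552, 0.834, 0.0, 0.002]
ft_force: [1.3, -4.8, 6.4]
grip_width: 0.0186
```

carry_out --pt "0 0 0 0.05 -1" --pt "0 0 0 0.1 -1" --pt "0 0 0 0.15 -1" --pt "0 0 0 0.2 -1" --pt "0 0 0 0.25 -1" --pt "0 0 0 0.3 -1" --pt "0 0 0 0.35 -1" --pt "0 0 0 0.4 -1" --pt "0 0 0 0.45 -1" --pt "0 0 0 0.5 -1" --pt "0 0 0 0.53 -1" --pt "0 0 0 0.53 -1" --pt "0 0 0 0.53 -1"

```text
clock: 4.85
eef_pos: [0.6262, 0.1573, 0.1432]
tool_rot: [0.842, 0.539, 0.001, 0.002]
ft_force: [0.4, -5.8, 6.1]
grip_width: 0.0184
```

```bash
python3 - <<'E'
from h import *
o=bot.get_obs();x=R.from_quat(o['tool_rot']).as_matrix()[:,0]
m=imaging.camera_model("wrist");cv2.imwrite("pics/w2.png",imaging.camera("wrist")[:,:,::-1])
cv2.imwrite("pics/s2.png",imaging.camera("scene")[:,:,::-1])
import pickle;pickle.dump(m,open("w2.pkl","wb"))
print(o['eef_pos'],o['ft_force'],o['ft_torque'],o['clock'],np.degrees(np.arctan2(x[1],x[0])),o['grip_width'])
crop("pics/s2.png","pics/s2c.png",260,190,130,110,6)
E
```

```text
[0.62624484 0.15730975 0.14316684] [ 0.38355888 -5.84851123  6.05315086] [-1.38024435 -0.15783501  0.05317091] 4.85 65.24742068889685 0.018413145366849043
```

View pics/w2.png

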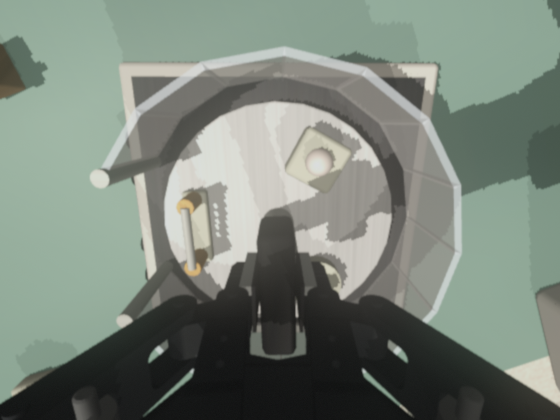

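View pics/s2c.png

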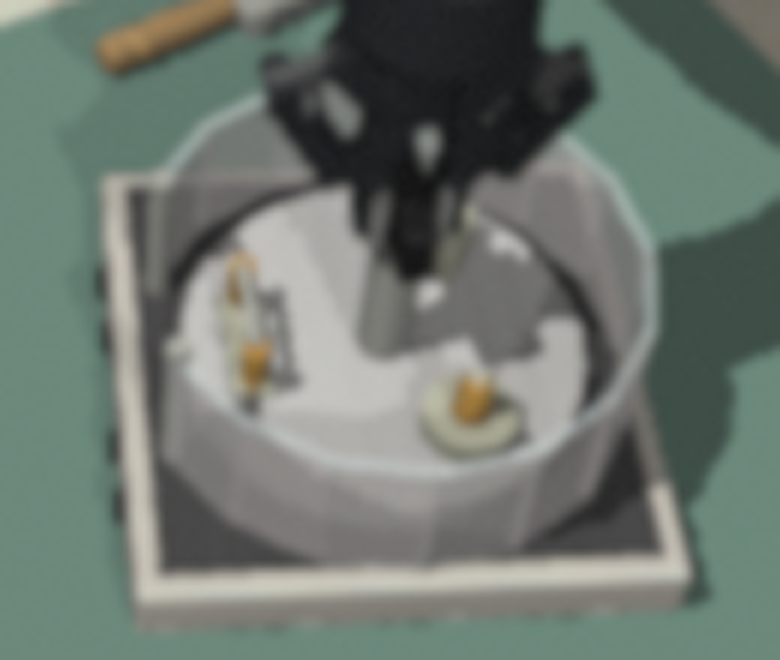

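```bash
python3 - <<'E'
from h import *
import pickle;m=pickle.load(open("w2.pkl","rb"))
A=np.array([.626,.159])
b=[onz(m,*u,.078)[:2] for u in((186,206),(193,269))]
v=(b[0]+b[1])/2-A; e=b[0]-b[1]
print(b,np.hypot(*v),np.hypot(*e),"dir",np.arctan2(-v[1],-v[0]),"barnormal",np.arctan2(e[1],e[0])+np.pi/2,np.arctan2(e[1],e[0])-np.pi/2)
p=[onz(m,*u,.105)[:2] for u in((100,178),(128,316))]
e=p[0]-p[1];print(p,np.hypot(*e),np.arctan2(e[1],e[0])+np.pi/2)
E
```

```text
[array([0.5811695 , 0.11419603]), array([0.62216462, 0.09609745])] 0.05909539533871322 0.044812484400339685 dir 1.1464151575008121 barnormal 4.296641823301838 1.1550491697120453
[array([0.54542994, 0.09164247]), array([0.62410425, 0.05767419])] 0.08569417509395481 4.304808015217176
```

carry_out --pt "0 0 0 0 1" --pt "0 0 0 0 1" --pt "0 0 0 0 1" --pt "0 0 0 0 1" --pt "0 0 0 0 1" --pt "0 0 -0.4 0 1" --pt "0 0 -0.8 0 1" --pt "0 0 -1 0 1"

```text
clock: 5.75
eef_pos: [0.6261, 0.1597, 0.2453]
tool_rot: [0.842, 0.54, 0.003, 0.001]
ft_force: [0.4, 0.1, -0.0]
grip_width: 0.0854
```

```bash
python3 - <<'E'
from h import *
o=bot.get_obs();x=R.from_quat(o['tool_rot']).as_matrix()[:,0]
m=imaging.camera_model("wrist");cv2.imwrite("pics/w3.png",imaging.camera("wrist")[:,:,::-1])
import pickle;pickle.dump(m,open("w3.pkl","wb"))
print(o['eef_pos'],o['ft_force'],o['clock'],np.degrees(np.arctan2(x[1],x[0])),o['grip_width'])
crop("pics/w3.png","pics/w3c.png",130,60,260,240,3)
E
```

```text
[0.62608934 0.15970661 0.24533605] [ 0.38546689  0.06421582 -0.04941704] 5.75 65.35533977515375 0.08540591549576149
```

View pics/w3c.png

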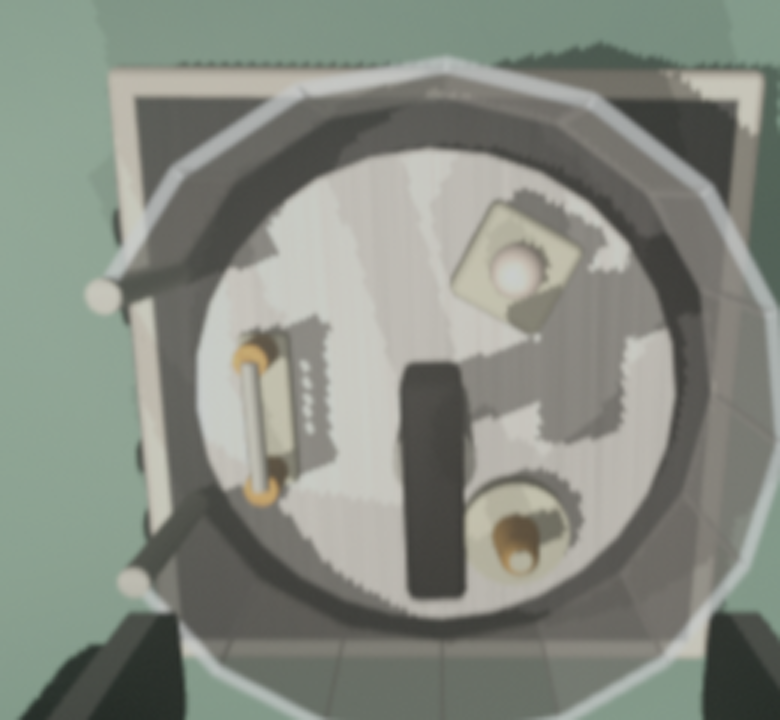

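```bash
python3 - <<'E'
from h import *
import pickle;m=pickle.load(open("w3.pkl","rb"))
P=lambda x,y,z:onz(m,130+x/3,60+y/3,z)[:2]
def ang(a,b): e=a-b; return np.arctan2(e[1],e[0])-np.pi/2+(np.pi if np.arctan2(e[1],e[0])-np.pi/2<0 else 0)
b=P(250,358,.078),P(261,490,.078); p=P(103,296,.105),P(133,581,.105); e=P(108,72,.03),P(762,72,.03)
print("bar",b,sum(b)/2,ang(*b)); print("posts",p,sum(p)/2,ang(*p)); print("edge",e,ang(*e)-np.pi/2)
print("grip",P(433,375,.15),P(437,597,.12), "guard extents",P(446,60,.1))
n=np.array([np.cos(1.143),np.sin(1.143)]); print("axis",sum(p)/2+.0957*n, sum(b)/2+.06*n)
E
```

```text
bar (array([0.58146478, 0.11301223]), array([0.62292352, 0.09494283])) [0.60219415 0.10397753] 1.1597795883901338
posts (array([0.54584491, 0.09062923]), array([0.6268188 , 0.05290976])) [0.58633185 0.0717695 ] 1.134862417250563
edge (array([0.47683221, 0.10276712]), array([0.57087864, 0.30844135])) -1.9996705706373046
grip [0.59791482 0.17110871] [0.66553032 0.14103133] guard extents [0.52961637 0.20625835]
axis [0.6260346  0.15884522] [0.62708616 0.15857046]
```

carry_out --pt "-0.5 0 0 0 1" --pt "-1 0 0 0 1"

```text
clock: 6.0
eef_pos: [0.583, 0.0686, 0.2406]
tool_rot: [0.841, 0.541, 0.0, 0.0]
ft_force: [1.1, -0.9, -0.6]
grip_width: 0.0854
```

carry_out --pt "-0.5 0 0 0 1" --pt "-1 0 0 0 1"

```text
clock: 6.2
eef_pos: [0.5403, -0.0238, 0.2408]
tool_rot: [0.842, 0.54, -0.0, -0.0]
ft_force: [1.4, -1.0, 0.1]
grip_width: 0.0857
```

carry_out --pt "-0.5 0 0 0 1" --pt "-1 0.26 0 0 1"

```text
clock: 6.4
eef_pos: [0.5198, -0.1186, 0.2412]
tool_rot: [0.842, 0.54, -0.001, -0.001]
ft_force: [1.7, 1.2, -0.4]
grip_width: 0.0855
```

carry_out --pt "-0.5 0 0 0.1 1" --pt "-1 0 0 0.2 1" --pt "-1 0 0 0.3 1" --pt "-1 0 0 0.4 1" --pt "-1 0 0 0.5 1" --pt "-1 0 0 0.6 1" --pt "-1 0 0 0.7 1" --pt "-1 0 0 0.8 1" --pt "-1 0 0 0.9 1" --pt "-1 0 0 0.963 1" --pt "-1 0 0 0.963 1"

```text
clock: 7.5
eef_pos: [0.4812, -0.2086, 0.2409]
tool_rot: [0.983, -0.185, -0.0, -0.0]
ft_force: [0.8, 0.1, -0.1]
grip_width: 0.0855
```

```bash
python3 - <<'E'
from h import *
o=bot.get_obs();x=R.from_quat(o['tool_rot']).as_matrix()[:,0]
m=imaging.camera_model("wrist");cv2.imwrite("pics/w4.png",imaging.camera("wrist")[:,:,::-1])
import pickle;pickle.dump(m,open("w4.pkl","wb"))
print(o['eef_pos'],o['clock'],np.degrees(np.arctan2(x[1],x[0])))
E
```

```text
[ 0.48120291 -0.20864228  0.24087724] 7.5 -21.34242963797093
```

View pics/w4.png

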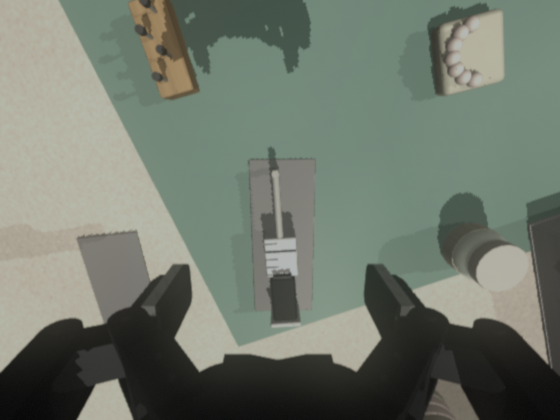

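```bash
python3 -c "
from h import *
crop('pics/w4.png','pics/w4c.png',230,145,110,190,4)"
```

```text
(no output)
```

View pics/w4c.png

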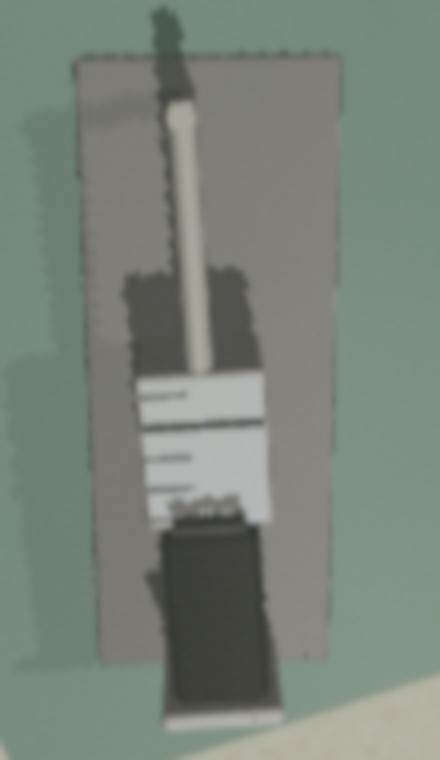

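```bash
python3 - <<'E'
from h import *
import pickle;m=pickle.load(open("w4.pkl","rb"))
P=lambda x,y,z:onz(m,230+x/4,145+y/4,z)[:2]
c=[P(*u,.003) for u in((75,60),(341,57),(328,660),(100,660))]
print("mat",sum(c)/4,c)
e=(c[0]+c[1]-c[2]-c[3])/2; print(np.hypot(*e),np.degrees(np.arctan2(e[1],e[0])))
r=P(181,103,.038); bf=(P(136,380,.039)+P(265,372,.039))/2; ep=P(223,712,.047)
print(r,bf,ep)
for a,b in((ep,r),(ep,bf),(bf,r)): d=a-b; print(np.hypot(*d),np.degrees(np.arctan2(-d[1],-d[0])))
d=r-ep; d/=np.hypot(*d); print("grip by rod",r-.159*d,"by bf",bf-.08*d,"by ep",ep+.0345*d, "handle mid img", P(215,610,.043))
E
```

```text
mat [ 0.46241741 -0.27639353] [array([ 0.46164334, -0.1652652 ]), array([ 0.53573654, -0.1932167 ]), array([ 0.46311334, -0.38798922]), array([ 0.38917643, -0.35910301])]
0.20740607533839292 69.52656717015516
[ 0.48850111 -0.18385243] [ 0.46488354 -0.2594482 ] [ 0.43221527 -0.36299016]
0.18777226099106184 72.55705800128506
0.10857326902124574 72.48912201815476
0.07919917291982868 72.65019070735356
grip by rod [ 0.44083992 -0.33554097] by bf [ 0.44090307 -0.33576947] by ep [ 0.44255685 -0.33007661] handle mid img [ 0.44196597 -0.33084389]
```

carry_out --pt "0.08 0.4 0.3 -0.043 1" --pt "0.08 0.8 0.6 -0.043 1" --pt "0.08 1 0.9 -0.043 1" --pt "0.08 1 0.9 -0.043 1" --pt "0.08 1 0.9 -0.043 1"

```text
clock: 8.05
eef_pos: [0.4519, -0.3047, 0.1508]
tool_rot: [0.988, -0.151, -0.001, -0.001]
ft_force: [-0.1, -0.9, 0.4]
grip_width: 0.0852
```

carry_out --pt "0 0.314 0 0 1" --pt "0 0.314 0 0 1" --pt "0 0.314 0 0 1"

```text
clock: 8.35
eef_pos: [0.4443, -0.3348, 0.1531]
tool_rot: [0.989, -0.151, 0.001, 0.0]
ft_force: [0.5, -0.1, 1.3]
grip_width: 0.0853
```

```bash
python3 - <<'E'
from h import *
o=bot.get_obs();x=R.from_quat(o['tool_rot']).as_matrix()[:,0]
m=imaging.camera_model("wrist");cv2.imwrite("pics/w5.png",imaging.camera("wrist")[:,:,::-1])
import pickle;pickle.dump(m,open("w5.pkl","wb"))
print(o['eef_pos'],o['clock'],np.degrees(np.arctan2(x[1],x[0])))
E
```

```text
[ 0.444281   -0.33481145  0.15306815] 8.35 -17.38286454447903
```

View pics/w5.png

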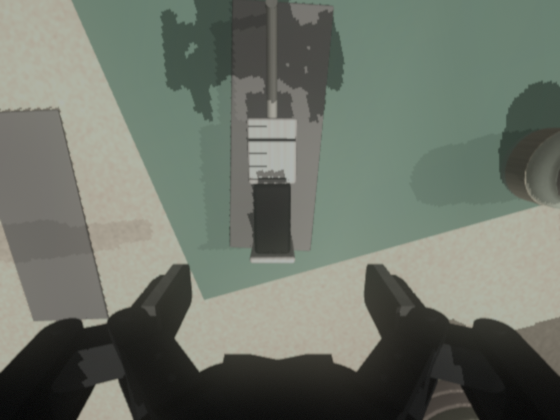

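```bash
python3 - <<'E'
from h import *
import pickle;m=pickle.load(open("w5.pkl","rb"))
P=lambda x,y,z:onz(m,x,y,z)[:2]
a=P(272,185,.043);b=P(272,253,.043);r=P(271,3,.038);bf=P(271.5,120,.039)
print(a,b,(a+b)/2,r,bf, np.degrees(np.arctan2(*(bf-b)[::-1])))
d=(bf-b)/np.hypot(*(bf-b));print(bf-.08*d)
E
```

```text
[ 0.44924929 -0.30653166] [ 0.43171584 -0.3616129 ] [ 0.44048257 -0.33407228] [ 0.48613827 -0.1881969 ] [ 0.46354438 -0.26021786] 72.57260063897554
[ 0.43958461 -0.33654564]
```

carry_out --pt "-0.04 0.01 0.4 0 1" --pt "-0.04 0.01 0.8 0 1" --pt "-0.04 0.01 1 0 1" --pt "-0.04 0.01 1 0 1" --pt "-0.04 0.01 1 0 1"

```text
clock: 8.9
eef_pos: [0.4397, -0.3341, 0.0522]
tool_rot: [0.989, -0.151, 0.0, 0.0]
ft_force: [0.4, -0.0, 0.7]
grip_width: 0.0855
```

carry_out --pt "0 0 0.1 0 1" --pt "0 0 0.17 0 1" --pt "0 0 0.17 0 1" --pt "0 0 0.17 0 1"

```text
clock: 9.3
eef_pos: [0.4389, -0.3347, 0.0344]
tool_rot: [0.988, -0.152, 0.0, 0.0]
ft_force: [0.2, -0.3, 0.5]
grip_width: 0.0855
```

carry_out --pt "0 0 0 0 -1" --pt "0 0 0 0 -1" --pt "0 0 0 0 -1" --pt "0 0 0 0 -1" --pt "0 0 0 0 -1" --pt "0 0 0 0 -1" --pt "0 0 0 0 -1"

```text
clock: 10.0
eef_pos: [0.4392, -0.3349, 0.0347]
tool_rot: [0.988, -0.152, 0.0, 0.0]
ft_force: [0.3, -0.4, 3.1]
grip_width: 0.029
```

```bash
python3 - <<'E'
from h import *
o=bot.get_obs();x=R.from_quat(o['tool_rot']).as_matrix()[:,0]
m=imaging.camera_model("wrist");cv2.imwrite("pics/w6.png",imaging.camera("wrist")[:,:,::-1])
import pickle;pickle.dump(m,open("w6.pkl","wb"))
print(o['eef_pos'],o['clock'],np.degrees(np.arctan2(x[1],x[0])),o['ft_force'],o['grip_width'])
E
```

```text
[ 0.43918806 -0.33494186  0.03469292] 10.0 -17.465542182941117 [ 0.26476514 -0.43241839  3.10749828] 0.029018746793833646
```

View pics/w6.png

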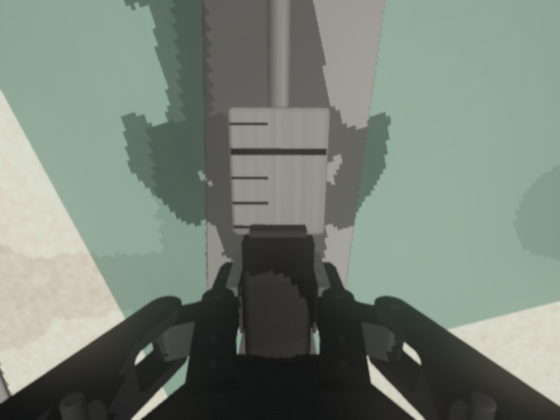

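carry_out --pt "0 0 -0.1 0 -1" --pt "0 0 -0.3 0 -1" --pt "0 0 -0.6 0 -1" --pt "0 -0.3 -0.85 0 -1" --pt "0 -0.7 -0.85 0 -1" --pt "0 -1 -0.85 0 -1" --pt "0 -1 -0.85 0 -1"

```text
clock: 10.75
eef_pos: [0.4689, -0.2356, 0.1193]
tool_rot: [0.989, -0.149, -0.001, -0.001]
ft_force: [-1.0, 0.1, -2.8]
grip_width: 0.0294
```

carry_out --pt "-0.02 -0.4 0 0 -1" --pt "-0.05 -0.8 0 0 -1" --pt "-0.07 -1 0 0.02 -1" --pt "-0.07 -1 0 0.05 -1" --pt "-0.07 -1 0 0.079 -1" --pt "-0.07 -1 0 0.079 -1" --pt "-0.07 -1 0 0.079 -1"

```text
clock: 11.45
eef_pos: [0.4918, -0.1421, 0.1191]
tool_rot: [0.977, -0.213, -0.001, 0.0]
ft_force: [-0.0, 0.1, -2.5]
grip_width: 0.0295
```

```bash
cat > st.py <<'E'
from h import *
import sys,pickle
A=np.array([.626,.159]);n=np.array([np.cos(1.142),np.sin(1.142)]);l=np.array([-n[1],n[0]])
o=bot.get_obs();x=R.from_quat(o['tool_rot']).as_matrix()[:,0]
for k in sys.argv[2:]:
    pickle.dump(imaging.camera_model(k),open(f"{k}_{sys.argv[1]}.pkl","wb")); cv2.imwrite(f"pics/{k}_{sys.argv[1]}.png",imaging.camera(k)[:,:,::-1])
v=o['eef_pos'][:2]-A
print(o['eef_pos'],"radial",v@n,"lat",v@l,"gauge dir err deg",np.degrees(np.arctan2(x[1],x[0])-1.142)+90,"F",o['ft_force'],"Fn",o['ft_force'][:2]@n,o['grip_width'],o['clock'])
E
python3 st.py 7 wrist scene side
```

```text
[ 0.49176152 -0.14209151  0.11906879] radial -0.3296459468142684 lat -0.0031012953338017033 gauge dir err deg 0.021429041365792045 F [-0.01547815  0.09287182 -2.46532396] Fn 0.07802839625333273 0.029518528349625015 11.45
```

View pics/wrist_7.png

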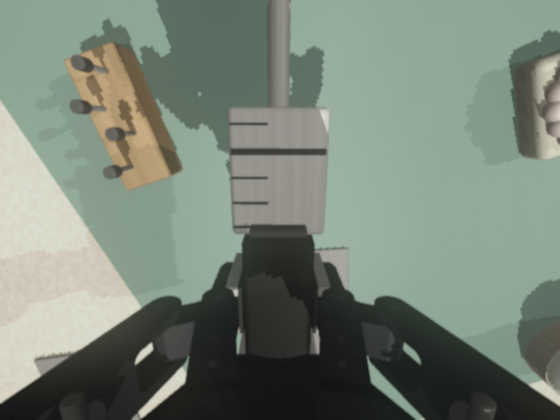

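View pics/scene_7.png

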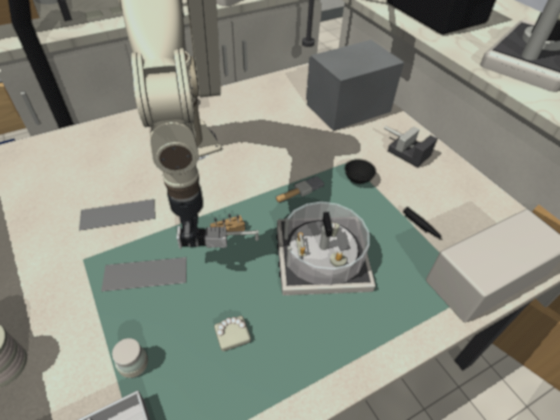

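View pics/side_7.png

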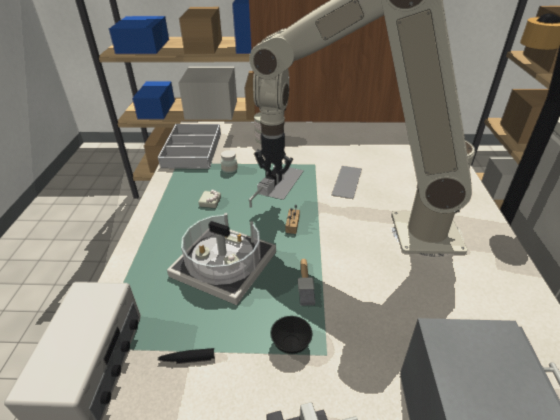

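carry_out --pt "-0.02 -0.25 0 0 -1" --pt "-0.02 -0.5 0 0 -1" --pt "-0.02 -0.7 0 0 -1" --pt "-0.02 -0.7 0 0 -1" --pt "-0.02 -0.7 0 0 -1"

```text
clock: 12.1
eef_pos: [0.5193, -0.0773, 0.1192]
tool_rot: [0.977, -0.212, -0.0, 0.0]
ft_force: [-0.3, -0.4, -2.0]
grip_width: 0.0293
```

```bash
python3 st.py 8 wrist scene side; python3 -c "
from h import *
crop('pics/scene_8.png','pics/sc8.png',180,180,200,120,4)
crop('pics/side_8.png','pics/sd8.png',160,140,150,130,5)"
```

```text
[ 0.51933952 -0.07726644  0.11915852] radial -0.25922340944770633 lat -0.001229843291330002 gauge dir err deg 0.04819172508969416 F [-0.33581001 -0.38231475 -2.0241163 ] Fn -0.48732447491257863 0.029343941265467084 12.1
```

View pics/wrist_8.png

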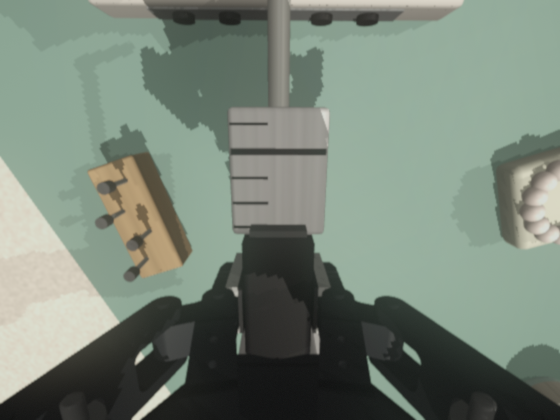

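View pics/sc8.png

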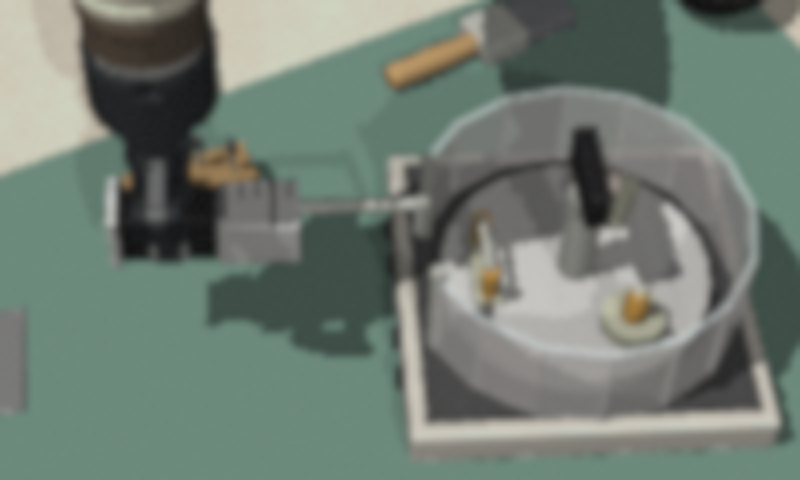

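View pics/sd8.png

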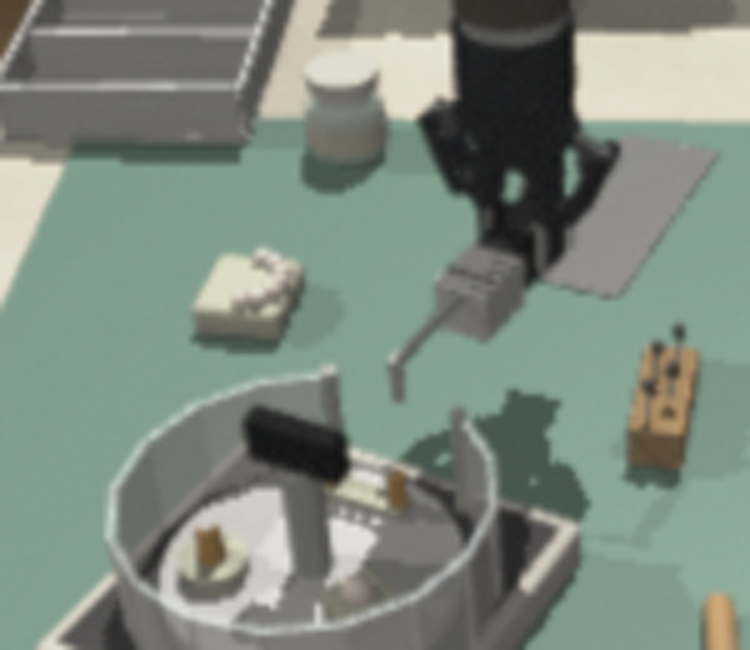

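```bash
python3 - <<'E'
from h import *
s=imaging.camera_model("scene");d=imaging.camera_model("side")
A=np.array([.626,.159]);n=np.array([np.cos(1.142),np.sin(1.142)]);l=np.array([-n[1],n[0]])
for m,u,z in((s,(286.5,230.8),.120),(d,(239.4,220),.0915),(d,(238,213.5),.115)):
    p=onz(m,*u,z)[:2]-A; print(p@n,p@l)
for r in (-.1052,):
    for z in (.0915,): print(proj(d,[*(A+r*n),z]),proj(s,[*(A+(r+.004)*n),.122]))
E
```

```text
-0.10057968132251097 -0.0017460438082357677
-0.10030560665406443 0.001817211930855138
-0.1003834724087037 -0.0010246116517097098
(np.float64(239.72821501751037), np.float64(218.8986551726835)) (np.float64(286.220155103624), np.float64(229.74302267494895))
```

carry_out --pt "0 -0.2 0 0 -1" --pt "0 -0.4 0 0 -1" --pt "0 -0.6 0 0 -1" --pt "0 -0.65 0 0 -1" --pt "0 -0.65 0 0 -1"

```text
clock: 12.75
eef_pos: [0.5465, -0.0183, 0.1192]
tool_rot: [0.977, -0.213, -0.0, 0.0]
ft_force: [0.4, -0.0, -2.8]
grip_width: 0.0296
```

```bash
python3 st.py 9 wrist scene side; python3 -c "
from h import *
crop('pics/scene_9.png','pics/sc9.png',220,180,160,120,5)
crop('pics/side_9.png','pics/sd9.png',160,170,150,110,5)"
```

```text
[ 0.54646544 -0.01831822  0.11922785] radial -0.19433363954819405 lat -0.0013906871610818486 gauge dir err deg 0.020647772796095865 F [ 0.43798862 -0.02051276 -2.8342476 ] Fn 0.16344965688512558 0.02959412359318893 12.75
```

View pics/wrist_9.png

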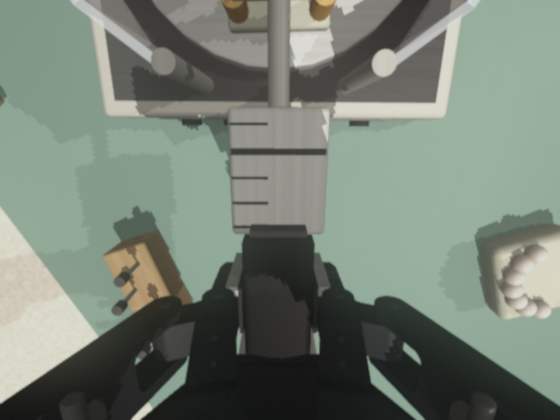

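View pics/sc9.png

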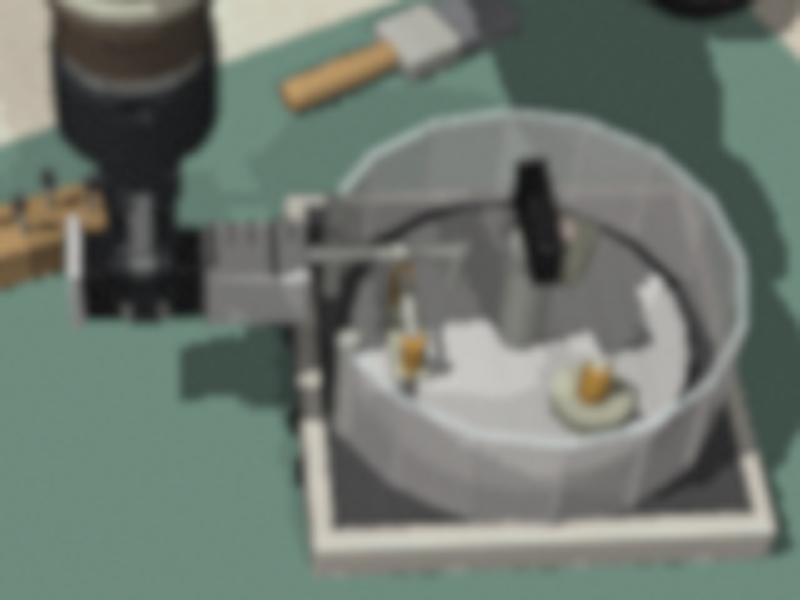

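View pics/sd9.png

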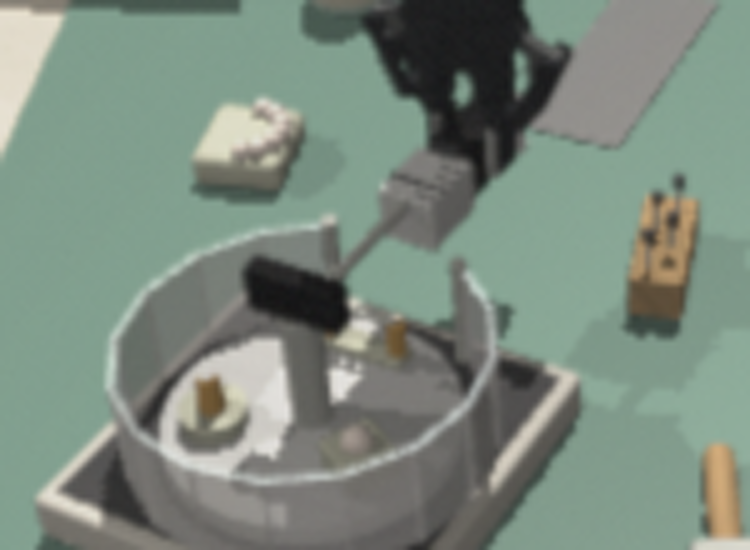

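carry_out --pt "0 0 0.1 0 -1" --pt "0 0 0.2 0 -1" --pt "0 0 0.3 0 -1" --pt "0 0 0.31 0 -1" --pt "0 0 0.31 0 -1"

```text
clock: 13.4
eef_pos: [0.5459, -0.0182, 0.0874]
tool_rot: [0.977, -0.213, -0.001, 0.0]
ft_force: [0.0, 0.2, -2.1]
grip_width: 0.0292
```

```bash
python3 st.py 10 scene side; python3 -c "
from h import *
crop('pics/scene_10.png','pics/sc10.png',220,180,160,120,5)
crop('pics/side_10.png','pics/sd10.png',160,170,150,110,5)"
```

```text
[ 0.54590312 -0.0182081   0.08740462] radial -0.19446728239265842 lat -0.0008334897116405464 gauge dir err deg -0.009258715883234458 F [ 0.03522762  0.21620874 -2.10943259] Fn 0.21128149865375806 0.029241253579895075 13.4
```

View pics/sc10.png

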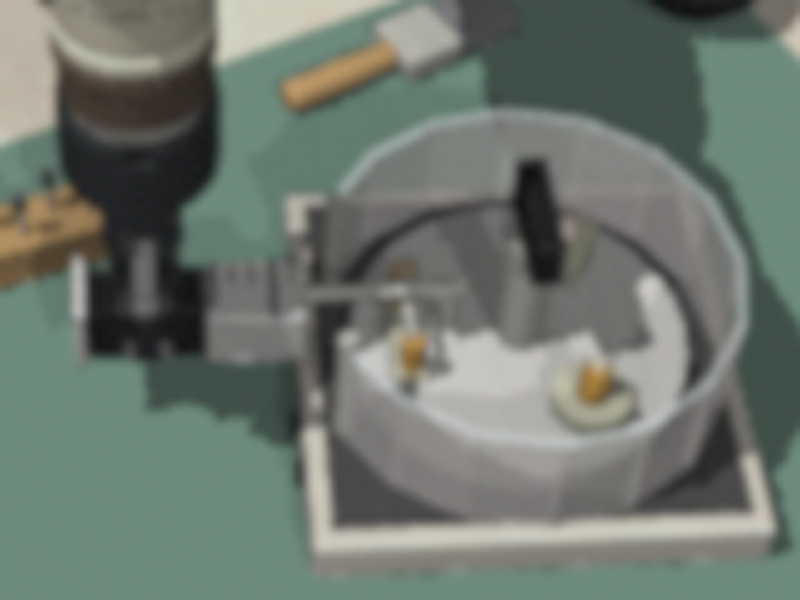

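carry_out --pt "0 0.04 0 0 -1" --pt "0 0.08 0 0 -1" --pt "0 0.12 0 0 -1" --pt "0 0.15 0 0 -1" --pt "0 0.18 0 0 -1" --pt "0 0.21 0 0 -1" --pt "0 0.24 0 0 -1" --pt "0 0.27 0 0 -1" --pt "0 0.3 0 0 -1" --pt "0 0.3 0 0 -1" --pt "0 0.3 0 0 -1"

```text
clock: 14.6
eef_pos: [0.5343, -0.0453, 0.0884]
tool_rot: [0.977, -0.213, 0.0, -0.0]
ft_force: [0.4, 2.1, -2.6]
grip_width: 0.0293
```

```bash
python3 st.py 11 wrist
```

```text
[ 0.53430096 -0.04532915  0.08842065] radial -0.2239568935066149 lat -0.0015580010499043149 gauge dir err deg -0.004149770384302087 F [ 0.38066558  2.12370703 -2.62839706] Fn 2.089712947964712 0.02931215815323659 14.6
```

View pics/wrist_11.png

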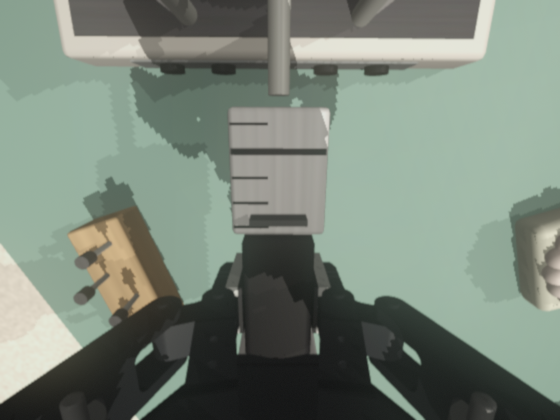

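carry_out --pt "0 0.03 0 0 -1" --pt "0 0.06 0 0 -1" --pt "0 0.09 0 0 -1" --pt "0 0.12 0 0 -1" --pt "0 0.15 0 0 -1" --pt "0 0.18 0 0 -1" --pt "0 0.21 0 0 -1" --pt "0 0.22 0 0 -1" --pt "0 0.22 0 0 -1"

```text
clock: 15.55
eef_pos: [0.5254, -0.0646, 0.0884]
tool_rot: [0.977, -0.213, 0.0, -0.001]
ft_force: [4.6, 6.7, -4.3]
grip_width: 0.0293
```

```bash
python3 st.py 12 wrist; python3 -c "
from h import *
crop('pics/wrist_11.png','pics/w11c.png',215,85,130,160,4)
crop('pics/wrist_12.png','pics/w12c.png',215,85,130,160,4)"
```

```text
[ 0.52542062 -0.06462503  0.08840144] radial -0.24519808732427872 lat -0.0015043981808534163 gauge dir err deg 0.023337019873423515 F [ 4.6147369   6.72777041 -4.26882385] Fn 8.037382988295647 0.029266741802788914 15.55
```

View pics/w12c.png

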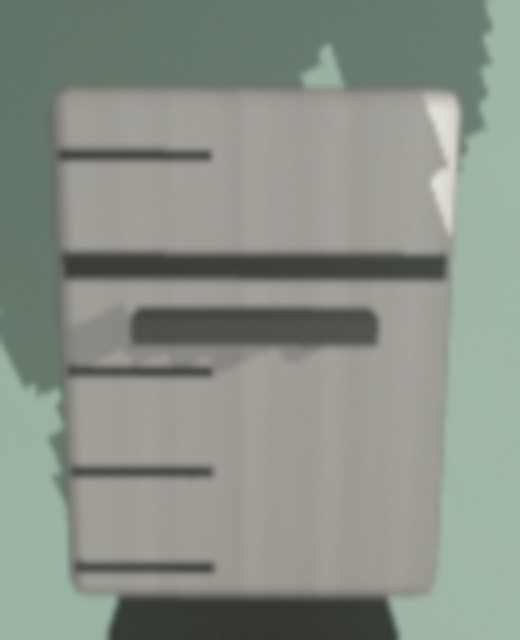

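View pics/w11c.png

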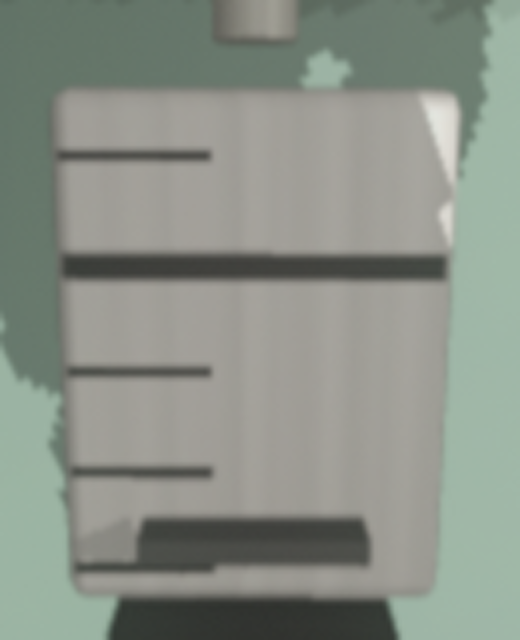

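carry_out --pt "0 0.02 0 0 -1" --pt "0 0.045 0 0 -1" --pt "0 0.045 0 0 -1" --pt "0 0.045 0 0 -1"

```text
clock: 16.0
eef_pos: [0.5237, -0.0683, 0.0884]
tool_rot: [0.977, -0.212, 0.0, -0.002]
ft_force: [5.6, 8.1, -3.9]
grip_width: 0.0293
```

```bash
python3 st.py 13 wrist; python3 -c "
from h import *
crop('pics/wrist_13.png','pics/w13c.png',215,85,130,160,4)"
```

```text
[ 0.52374886 -0.06833078  0.08839728] radial -0.24926342303208268 lat -0.001524744400220393 gauge dir err deg 0.04801073496011554 F [ 5.57466602  8.07836773 -3.91920006] Fn 9.66482237630825 0.02933393376616555 16.0
```

View pics/w13c.png

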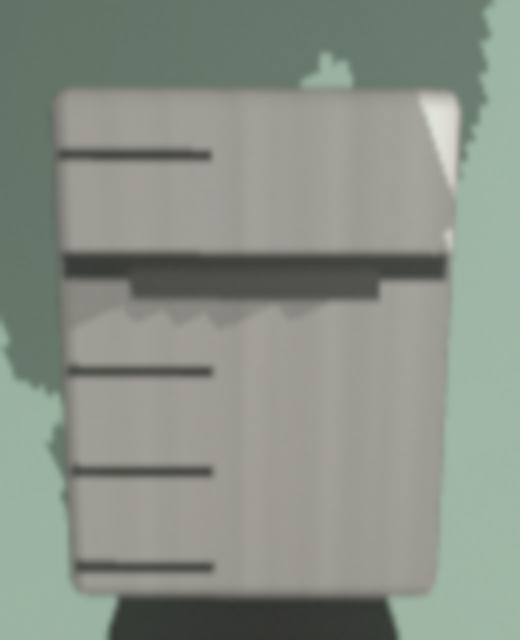

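carry_out --pt "0 0.007 0 0 -1" --pt "0 0.007 0 0 -1" --pt "0 0.007 0 0 -1" --pt "0 0.007 0 0 -1" --pt "0 0.007 0 0 -1" --pt "0 0.007 0 0 -1" --pt "0 0.007 0 0 -1" --pt "0 0.007 0 0 -1" --pt "0 0.007 0 0 -1" --pt "0 0.007 0 0 -1" --pt "0 0.007 0 0 -1" --pt "0 0.007 0 0 -1"

```text
clock: 17.25
eef_pos: [0.5235, -0.0688, 0.0884]
tool_rot: [0.977, -0.212, 0.001, -0.002]
ft_force: [4.9, 7.7, -2.8]
grip_width: 0.0295
```

```bash
python3 st.py 14 wrist side; python3 -c "
from h import *
crop('pics/wrist_14.png','pics/w14c.png',215,85,130,160,4)
crop('pics/side_14.png','pics/sd14.png',160,170,150,110,5)"
```

```text
[ 0.52354124 -0.0688456   0.08841249] radial -0.2498179564776381 lat -0.001549977406700394 gauge dir err deg 0.05849916777808062 F [ 4.92054941  7.73102525 -2.76218132] Fn 9.076959644670628 0.029498463013729704 17.25
```

View pics/w14c.png

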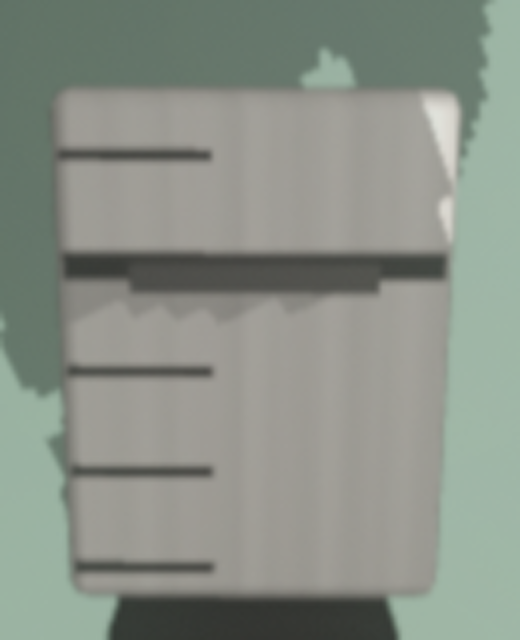

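View pics/sd14.png

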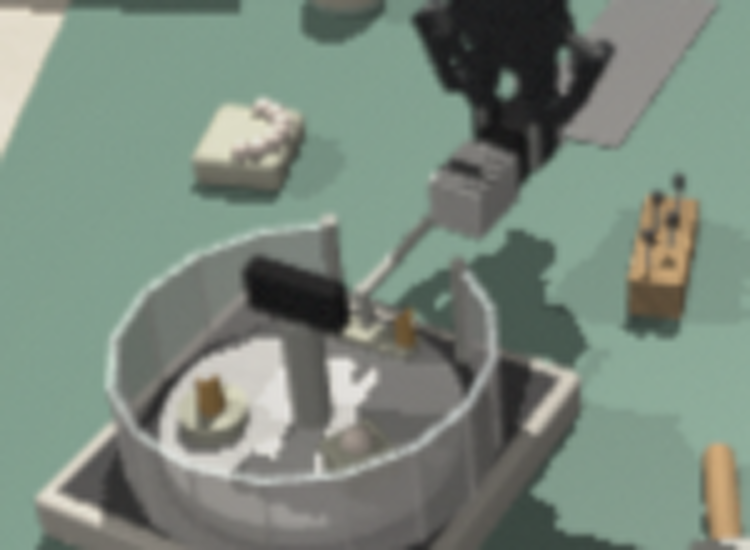

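carry_out --pt "0 0.003 0 0 -1" --pt "0 0.003 0 0 -1" --pt "0 0.003 0 0 -1" --pt "0 0.003 0 0 -1" --pt "0 0.003 0 0 -1" --pt "0 0.003 0 0 -1" --pt "0 0.003 0 0 -1" --pt "0 0.003 0 0 -1" --pt "0 0.003 0 0 -1" --pt "0 0.003 0 0 -1"

```text
clock: 18.35
eef_pos: [0.5235, -0.0691, 0.0884]
tool_rot: [0.977, -0.212, 0.001, -0.002]
ft_force: [5.0, 8.5, -3.6]
grip_width: 0.0294
```

carry_out --pt "0 -0.03 0 0 -1" --pt "0 -0.06 0 0 -1" --pt "0 -0.09 0 0 -1" --pt "0 -0.12 0 0 -1" --pt "0 -0.15 0 0 -1" --pt "0 -0.18 0 0 -1" --pt "0 -0.21 0 0 -1" --pt "0 -0.24 0 0 -1" --pt "0 -0.27 0 0 -1" --pt "0 -0.3 0 0 -1" --pt "0 -0.33 0 0 -1" --pt "0 -0.36 0 0 -1" --pt "0 -0.39 0 0 -1" --pt "0 -0.42 0 0 -1" --pt "0 -0.42 0 0 -1" --pt "0 -0.42 0 0 -1"

```text
clock: 19.95
eef_pos: [0.54, -0.0322, 0.0882]
tool_rot: [0.977, -0.213, -0.0, 0.0]
ft_force: [-0.4, 0.7, -2.7]
grip_width: 0.029
```

```bash
python3 st.py 15 wrist scene side; python3 -c "
from h import *
crop('pics/wrist_15.png','pics/w15c.png',180,0,200,250,2)
crop('pics/side_15.png','pics/sd15.png',160,170,150,110,5)
crop('pics/scene_15.png','pics/sc15.png',220,180,160,120,5)"
```

```text
[ 0.53995255 -0.03224983  0.08819485] radial -0.2097118781708433 lat -0.001259863496113319 gauge dir err deg 0.005299275809576898 F [-0.369998    0.72168883 -2.74220643] Fn 0.5025156421766829 0.029015362757424116 19.95
```

View pics/w15c.png

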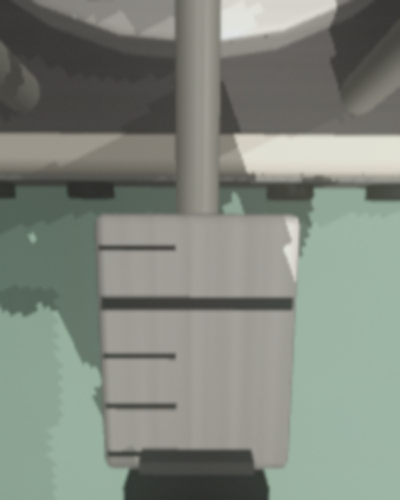

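View pics/sc15.png

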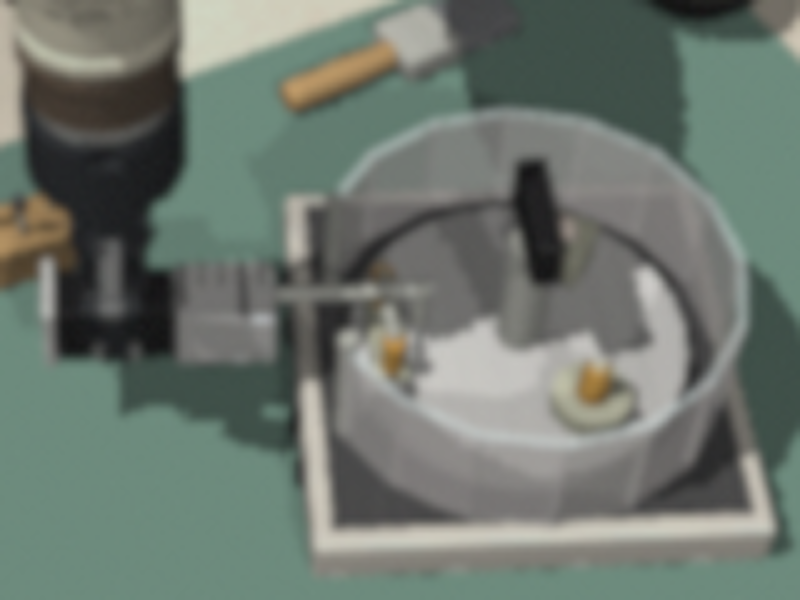

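View pics/sd15.png

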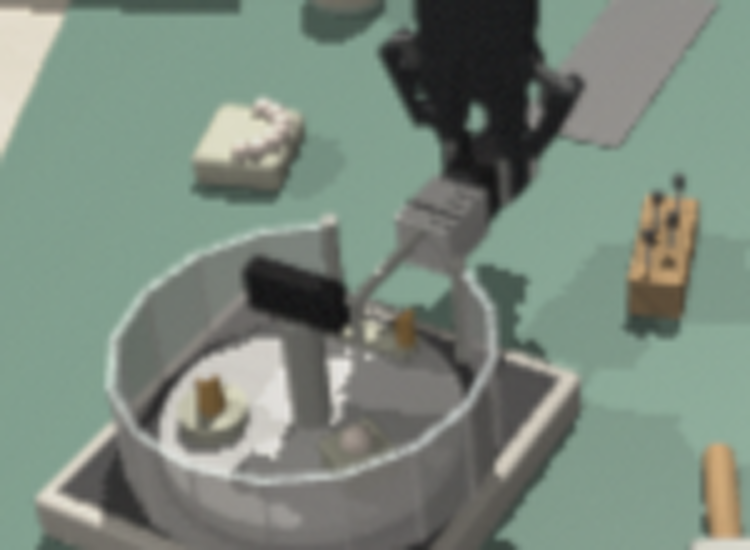

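carry_out --pt "0 -0.02 -0.1 0 -1" --pt "0 -0.02 -0.2 0 -1" --pt "0 -0.02 -0.3 0 -1" --pt "0 -0.02 -0.4 0 -1" --pt "0 -0.02 -0.4 0 -1" --pt "0 -0.02 -0.4 0 -1"

```text
clock: 20.7
eef_pos: [0.5412, -0.0305, 0.1289]
tool_rot: [0.977, -0.213, 0.001, -0.0]
ft_force: [0.3, -0.2, -2.9]
grip_width: 0.0292
```

```bash
python3 st.py 16 wrist scene; python3 -c "
from h import *
crop('pics/wrist_16.png','pics/w16c.png',180,0,200,250,2)
crop('pics/scene_16.png','pics/sc16.png',220,180,160,120,5)"
```

```text
[ 0.54123033 -0.03045738  0.12888208] radial -0.2075504351134586 lat -0.0016767032644019084 gauge dir err deg -0.004110183036218018 F [ 0.25725191 -0.19717312 -2.872314  ] Fn -0.07236314137197879 0.029188544215167644 20.7
```

View pics/sc16.png

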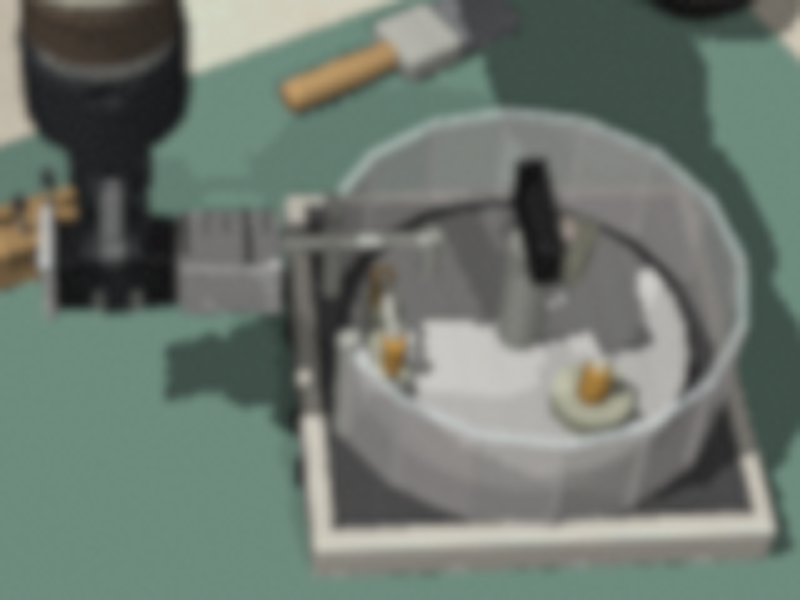

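carry_out --pt "0 0.3 0 0 -1" --pt "0 0.6 0 0 -1" --pt "0 1 0 0 -1" --pt "0 1 0 0 -1"

```text
clock: 21.2
eef_pos: [0.4968, -0.1246, 0.1275]
tool_rot: [0.977, -0.215, -0.001, 0.001]
ft_force: [0.6, 0.0, -2.9]
grip_width: 0.0292
```

carry_out --pt "0.15 0.4 0 0 -1" --pt "0.3 0.8 0 0 -1" --pt "0.34 1 0 0 -1" --pt "0.34 1 0 0 -1"

```text
clock: 21.6
eef_pos: [0.4882, -0.2288, 0.1277]
tool_rot: [0.977, -0.215, -0.0, 0.0]
ft_force: [0.3, -0.7, -2.2]
grip_width: 0.0291
```

carry_out --pt "0 0.4 0 -0.02 -1" --pt "0 0.8 0 -0.04 -1" --pt "0 1 0 -0.046 -1" --pt "0 1 0 -0.046 -1" --pt "0 1 0 -0.046 -1"

```text
clock: 22.1
eef_pos: [0.4472, -0.3164, 0.1278]
tool_rot: [0.984, -0.177, -0.0, -0.001]
ft_force: [-0.0, 1.4, -3.1]
grip_width: 0.0293
```

```bash
python3 st.py 17 wrist; python3 - <<'E'
from h import *
o=bot.get_obs();M=R.from_quat(o['tool_rot']).as_matrix()
d=np.array([.4395,-.3345])-o['eef_pos'][:2]; print(d@M[:2,0],d@M[:2,1],np.degrees(np.arctan2(M[1,0],M[0,0])))
E
```

```text
[ 0.4471981  -0.316421    0.12784239] radial -0.5067212575916249 lat -0.035054427285123 gauge dir err deg 4.134446460911548 F [-0.01656781  1.40055692 -3.14461162] Fn 1.2668716055019889 0.029263162970343932 22.1
-0.0010115756424532245 0.02007784615375017 -20.3690136953095
```

View pics/wrist_17.png

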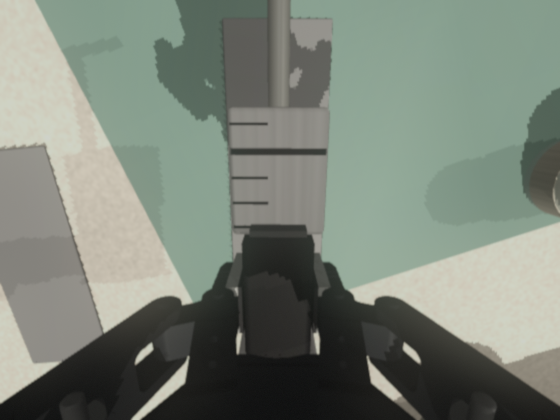

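carry_out --pt "-0.01 0.2 0.2 0 -1" --pt "-0.01 0.2 0.45 0 -1" --pt "-0.01 0.2 0.7 0 -1" --pt "-0.01 0.2 0.85 0 -1" --pt "-0.01 0.2 0.85 0 -1" --pt "-0.01 0.2 0.85 0 -1"

```text
clock: 22.75
eef_pos: [0.4399, -0.3346, 0.0434]
tool_rot: [0.984, -0.176, -0.0, -0.0]
ft_force: [-0.0, 0.1, -1.7]
grip_width: 0.0293
```

```bash
python3 st.py 18 wrist
```

```text
[ 0.4398687  -0.33464649  0.04339994] radial -0.5263441279439902 lat -0.03596631035813406 gauge dir err deg 4.2472786863400245 F [-0.01601361  0.14403992 -1.67226519] Fn 0.12434145254085803 0.029322093484077126 22.75
```

View pics/wrist_18.png

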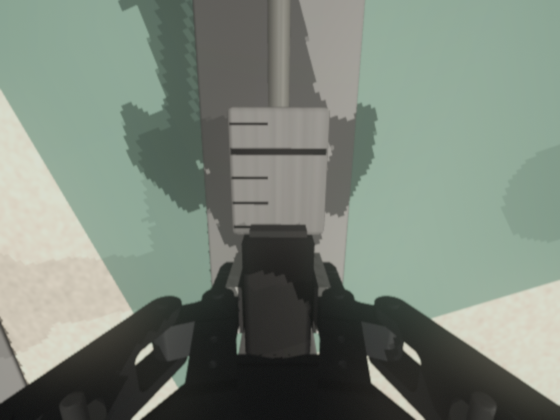

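Gauge is centred on and parallel to the mat. Lower the last 8 mm gently.

carry_out --pt "0 0 0.03 0 -1" --pt "0 0 0.06 0 -1" --pt "0 0 0.075 0 -1" --pt "0 0 0.083 0 -1" --pt "0 0 0.083 0 -1" --pt "0 0 0.083 0 -1"

```text
clock: 23.4
eef_pos: [0.4391, -0.3359, 0.035]
tool_rot: [0.984, -0.177, -0.0, 0.0]
ft_force: [0.0, -0.6, -1.8]
grip_width: 0.0294
```

carry_out --pt "0 0 0.006 0 -1" --pt "0 0 0.006 0 -1" --pt "0 0 0.006 0 -1"

```text
clock: 23.7
eef_pos: [0.4393, -0.3359, 0.0347]
tool_rot: [0.984, -0.177, 0.0, 0.0]
ft_force: [-0.7, 0.1, -0.2]
grip_width: 0.0293
```

Touching down (force about 0). Release and lift.

carry_out --pt "0 0 0 0 -0.2" --pt "0 0 0 0 0.2" --pt "0 0 0 0 1" --pt "0 0 0 0 1" --pt "0 0 0 0 1" --pt "0 0 0 0 1" --pt "0 0 -0.1 0 1" --pt "0 0 -0.3 0 1" --pt "0 0 -0.6 0 1" --pt "0 0 -1 0 1" --pt "0 0 -1 0 1"

```text
clock: 24.8
eef_pos: [0.4425, -0.3383, 0.1411]
tool_rot: [0.984, -0.177, 0.005, 0.003]
ft_force: [0.6, -1.2, 0.5]
grip_width: 0.0855
```

carry_out --pt "0 -0.5 -0.3 0 1" --pt "0 -0.9 -0.8 0 1" --pt "0 -0.9 -0.8 0 1" --pt "0 -0.9 -0.8 0 1"

```text
clock: 25.2
eef_pos: [0.4729, -0.2505, 0.218]
tool_rot: [0.984, -0.176, 0.003, 0.001]
ft_force: [0.4, -0.7, -1.5]
grip_width: 0.0851
```

```bash
python3 st.py 19 wrist scene side; python3 -c "
from h import *
crop('pics/wrist_19.png','pics/w19c.png',210,110,140,200,3)
crop('pics/scene_19.png','pics/sc19.png',60,180,330,150,2.4)"
```

```text
[ 0.47285672 -0.25054623  0.21795784] radial -0.4361420836373461 lat -0.03100092154056806 gauge dir err deg 4.326970052283045 F [ 0.36273753 -0.74262335 -1.47130939] Fn -0.5245736294783931 0.08513833245582483 25.2
```

View pics/w19c.png

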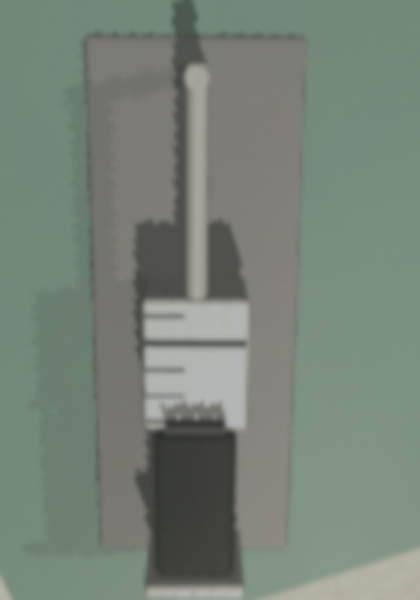

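View pics/sc19.png

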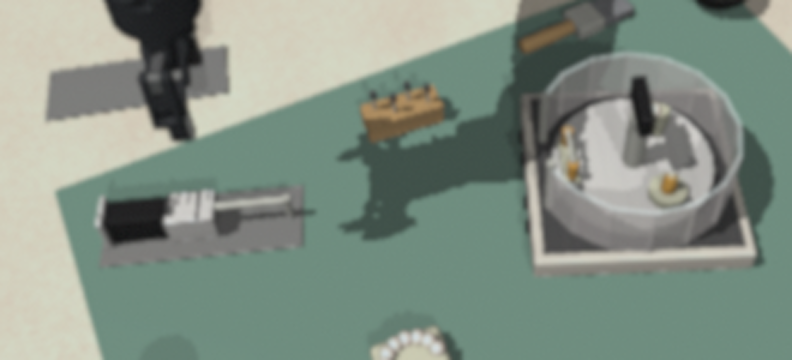

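View pics/side_19.png

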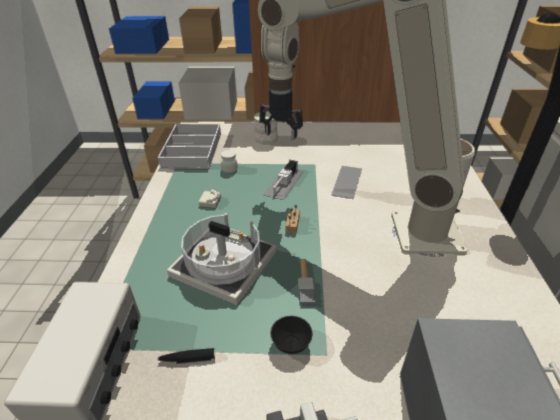

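carry_out --pt "0 0 0 0 1" --pt "0 0 0 0 1" --pt "0 0 0 0 1"

```text
clock: 25.65
eef_pos: [0.47, -0.2519, 0.2134]
tool_rot: [0.984, -0.178, -0.001, -0.0]
ft_force: [0.3, 0.2, -0.0]
grip_width: 0.0855
```

```bash
python3 -c "
from h import *
print(order.job_done())"
```

```text
the job is handed in; nothing more can be done
None
```

I finished the job and handed it in at about 25.7 s of the 67 s allowed. No verdict is reported, so the results below are from my own measurements.

- **Turning the table:** I turned it by its grip bar, about 0.83 rad clockwise. Afterwards the cross-bar model measured about 0.02 rad off facing the opening. I did not measure this again after the pull, but in the last scene picture the bar model still faces the opening.
- **Pulling the bar:** I hooked the gauge behind the bar and pulled straight out. The pointer stood on the broad mark for over 2 s. It read about 29–30 mm in the wrist picture, and the wrist force of 9.1–9.8 N gives about 30–33 mm. That force reading is noisy, so I relied on the picture.
- **Easing back and laying down:** I let the rod in at about 30 mm/s and unhooked the gauge. I then laid it on its own mat, the one farther from the base. The last wrist picture shows the gauge upright and parallel to the mat, with the rod home.
- **Other things on the bench:** In the last pictures the bystanders looked unmoved. The gripper was open and about 0.2 m above the bench.

My early estimate of the gauge's pose from the scene camera was about 15 mm off the wrist camera's. I used the wrist reading, and the grasp worked.

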